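# Park and lock the vial rotator

### The job

One vial is still clipped to the vial rotator on the bench. Turn the rotator's wheel by pushing on its spokes, one after another, until that vial stands straight up with its cap on top; then press the black-capped locking plunger on top of the stand fully down, so that the wheel is locked there for unloading. Push and press only: do not touch the glass vial, pick nothing up, do not shift the rotator, and leave the other things where they stand.

Things in the scene. Friction and masses are not known exactly. Their poses are not given: they have to be found in the camera images.
- rotator: end-over-end vial rotator: a loose 4 kg stand on rubber feet, upright spoked wheel on its front. Origin on the bench below the wheel's middle; x along the axle from the wheel back over the stand, y left in the wheel's plane, z up. White housing 90 x 116 mm, 26 to 116 mm behind the wheel's plane, 119 mm high; on it two bearing plates 50 mm wide, joined by a bridge whose top is at 221 mm
- wheel_centre (a point): middle of the wheel's hub, on the axle, in the plane of the spokes, 165 mm above the bench. Six round steel spokes, 8 mm thick, 60 degrees apart, run out from it to 140 mm; a rim of 8 mm bar, 70 mm in radius, joins them, and at the rim each has a spring clip for a vial on the side towards the robot, reaching 37 mm in front of the spokes
- vial_spoke_end (a point): outer end of the spoke that carries the vial, 140 mm from the wheel's centre. The outer 28 mm of every spoke (112 to 140 mm from the centre) wears a dark rubber sleeve 13 mm thick, free on all sides: the place to push
- wheel (a joint): turn of the wheel in rad, without end stops: 0 or 2 pi with the vial straight up, growing clockwise as the robot sees it (top of the wheel to the robot's right). Starts between 1.15 and 5.13. The spokes stand at this value and every 60 degrees from it. It turns either way with a drag of 0.1 N m (about 1 N at the sleeves) and stays where it is left
- sample_vial: the one glass vial on the wheel, 25 mm in diameter, 58 mm long, clear glass with whitish contents, black screw cap; clipped to a spoke with its axis 24 mm in front of it (towards the robot). Origin in the middle of its bottom, 46 mm out from the axle; z runs outwards along the spoke, through the cap, which ends 104 mm from the axle. Not to be touched
- plunger (a joint): travel of the locking plunger in m: 0 out (up), 0.018 fully down; stays where it is left. Its round tip enters a gap, one per spoke, of a six-lobed steel star on the axle. Wheel true: 2 to 3 N press it down. Up to about 10 degrees off, it draws the wheel true as it goes in (up to 10 N); farther off, it strikes a lobe. Down, it locks the wheel
- plunger_top (a point): the middle of the top of the plunger's black cap (mushroom shape, 26 mm in diameter): 66 mm behind the wheel's plane, above the axle, 254 mm above the bench when out and 236 mm when down
- vial_a: a glass vial with black screw cap standing on the bench to the right of the wheel, 25 mm in diameter, 58 mm high; origin in the middle of its bottom, z up. A bystander
- vial_b: another such vial, 25 mm in diameter, 60 mm high, beside vial_a; origin in the middle of its bottom, z up. A bystander
- beaker: a small glass beaker, 71 x 74 mm, 85 mm high, on the bench farther to the right; origin in the middle of its bottom, z up. A bystander
- weigh_boat: a white square plastic weighing boat, 67 x 67 mm, 16 mm high, on the bench to the left; origin in the middle of its underside, z up. A bystander

How it is judged (in metres and radians):
At the end, for the whole second after the job is handed in: the vial on the wheel points straight up, cap on top, within 4 degrees, and the wheel is still; the locking plunger is down by more than 15.5 of its 18 mm; the rotator stands upright within 20 mm of where it stood, and so do the two vials, the beaker and the weighing boat on the bench (angle between sample_vial's own z axis and vertical below 0.07 rad and velocity of joint wheel between -0.05 and 0.05 rad/s and value of joint plunger above 0.0155 m and distance of each of rotator, vial_a, vial_b, beaker, weigh_boat from where it was at the start of the episode below 0.02 m and angle between rotator's own z axis and vertical below 0.05 rad); the robot touches nothing.
It fails at once if the robot touches the vial on the wheel (more than 1 N) (contact force between any of the fingers, the arm and sample_vial above 1 N).
It fails at once if the plunger is pressed in (more than 3 mm) while the vial is more than 12 degrees from straight up (value of joint plunger above 0.003 m and angle between sample_vial's own z axis and vertical above 0.21 rad).
It fails at once if the rotator is shifted by more than 20 mm, lifted or tipped (distance of rotator from where it was at the start of the episode above 0.02 m or angle between rotator's own z axis and vertical above 0.12 rad).
It fails at once if a thing standing on the bench is lifted, knocked over or moved by more than 20 mm (distance of any of vial_a, vial_b, beaker, weigh_boat from where it was at the start of the episode above 0.02 m or angle between any of vial_a, vial_b, beaker's own z axis and vertical above 0.4 rad).
It also fails if it takes over 58 s, if anything falls off the work surface, if the arm or the gripper's body presses on something with over 40 N, if the wrist force passes 120 N, or if a joint passes its speed limit or range.

### The arm

A 6-joint arm with a two-finger parallel gripper is mounted at the origin on a cart in front of the work surface, level with it; the furniture and walls round the work are solid. World frame = base frame: x ahead of the robot, y to its left, z up, the work surface at z = 0. Lengths are in mm, angles in rad, forces in N, time in s.
With the tool pointing down it reaches from about 425 to 950 mm from the base axis. Payload 14.7 kg.
Tool frame: the origin (TCP) lies between the finger pads; the fingertips stand 11 mm ahead of it and the grasp point (between the pads) lies 8 mm behind it; z points along the fingers, y is the direction in which the jaws open and shut (so a half turn about z gives the same grasp; the last joint's range is limited). The gripper opens to 85 mm and grips with 20 to 120 N. Pads are 22 mm wide; open, the fingers measure 114 mm over their backs; the gripper's body (76 mm by 85 mm) begins 54 mm behind the grasp point. The pads swing forward as they close: fully open they stand 13 mm farther back than shut.
Start: joints at [1.236, 0.48, 1.596, -0, 1.065, -0.047], TCP at [184.474, 623.267, 242.297] pointing down, gripper open.
Joint ranges: [-2.75, 2.75], [-0.82, 2.05], [0.23, 2.67], [-1.56, 4.7], [0.09, 2.69], [-2.92, 2.92]. Speed limits (rad/s): [1.89, 1.89, 2.39, 3.01, 3.01, 3.01].

### API

Orientations are given as [roll, pitch, yaw] about the fixed x, y, z axes, in that order (R = Rz(yaw) Ry(pitch) Rx(roll)).
In Python, from rig import env, optics gives the robot as it stands.
- The arm moves only by the shell command python3 -m handwheel 'ROWS' [FORCE]. ROWS is a JSON object of lists of equal length, an entry for each row: "angular": the turn, a rotation vector about the world's x, y, z each as a share of 0.12 rad, from -1 to 1, a list of three; "travel": the shift along the world's x, y, z each as a share of 0.03 m, from -1 to 1, a list of three; "gripper": the opening in per cent of the stroke, from 0 (shut) to 100 (fully open). In form: {"angular": [[wx, wy, wz], ...], "travel": [[x, y, z], ...], "gripper": [gripper, ...]}. A call has 1 to 10 rows; each row shifts and turns the commanded pose from where the row before left it; what a row does not reach is not made up. A row lasts 1/12 s, in which the tool goes at most 41.7 mm and 7.16 degrees, less where a joint would pass 70% of its speed; a pose out of reach is approached as far as the arm can. A call with a number of a shift or a turn outside -1 to 1 is refused whole. A call with a gripper value outside its range is refused whole. The fingers move at their own pace and stop on an object; FORCE is the grip in N (left out, the last holds). Time passes only in rows, so rows that do not move let the fingers close. It gives the time, the measured TCP pose, the force and the opening at its end, in the units of the state.
- env.observe(): the state, without advancing time (a new reading comes with each control period).
- optics.camera(name): name is "side" or "top" or "wrist"; returns the picture (384x512x3 uint8, red, green, blue); there is no depth.
- optics.get_calibration(name): a dict with "camera_matrix" (3x3 intrinsics, pixels), "cam_to_world" (4x4, takes a point from camera to world coordinates); the wrist camera has in their place "T_tool_cam" (4x4, takes a point from camera to tool coordinates, whose origin is the TCP and whose axes are the flange's). Camera axes: x right, y up, looking along -z (the intrinsics and any distortion apply to the point x, -y, -z); pixel columns grow to the right and rows downward; lengths in mm; the calibration is good to about 2 mm. The wrist camera is an equidistant fisheye: a pixel r from the principal point sees the ray r / f radians off the axis. A picture is of the moment at which its call begins: read the wrist's pose just before it. get_calibration takes no time and is no camera call.
- env.hand_in(): hands the job in, once; it reports no verdict.
Trained networks look in the newest picture that a camera, given by its name, has taken for a name from the list of things; names that differ only in an ending like _2 or _b are one class to them, and where a whole thing is asked for, a point or a joint stands for the part that bears it (a point fixed in the world has none). Each returns a list of dicts, best first, with "score" (0 to 1); they miss things now and then, are a little off and sometimes report something else, mostly with a low value. They report only what shows in the picture. A call takes as long as a camera call.
- optics.masks_of(camera, thing): "mask" (384x512 bool, what is visible of it) and "centre" ([column, row] in pixels, amid what is visible of it).
The state is a dict: "clock": time; "qpos": joint angles; "qd": joint speeds; "tau": joint torques, N m; "ee_pos": TCP position; "tcp_rot": TCP orientation; "wrist_force": force on the tool from outside, world axes, zero at the start; "wrist_torque": the same for the moment, N m; "width": finger opening in mm.
Only numpy, scipy, OpenCV 4.12 (cv2) and the standard library are available. Lean on these libraries where they do the work, as an engineer would, in place of code of your own. Each camera call takes 0.05 s, during which the arm holds its last target.

## Working session

There is one attempt and no reset: what is moved stays moved. The work goes in short steps, Python scripts to look and compute and a shell command to move; the robot and the scene stay as the last step left them, time stands still between calls to the robot, and variables do not carry over. Pictures are saved under pics/ and viewed, and the job is handed in when it is done.

```bash
mkdir -p pics; ls
python3 - <<'E'
from rig import env, optics
import cv2
s=env.observe(); print(s)
for n in("side","top","wrist"):
    im=optics.camera(n); cv2.imwrite(f"pics/{n}0.png",im[:,:,::-1]); print(n,optics.get_calibration(n))
E
```

```text
pics
{'clock': 0.0, 'qpos': array([ 1.23643450e+00,  4.80773471e-01,  1.59686674e+00, -3.47420596e-06,
        1.06508227e+00, -4.66064968e-02]), 'qd': array([-0.00027451, -0.00048444, -0.00089603, -0.00022857, -0.00017447,
        0.00071702]), 'tau': array([ 2.30554833e-03, -9.50616002e+01, -4.30191886e+01, -1.03763261e-04,
        1.20196264e-02, -1.04110359e-05]), 'ee_pos': array([184.32870933, 622.91408741, 241.71290837]), 'tcp_rot': array([-3.14046392e+00, -4.96038846e-05,  2.85383898e+00]), 'wrist_force': array([ 0.66119915, -0.63152938, -0.8290268 ]), 'wrist_torque': array([ 0.00739809, -0.00665387, -0.02213612]), 'width': 85.4871450159899}
side {'camera_matrix': array([[398.91249345,   0.        , 258.40898911],
       [  0.        , 398.91249345, 181.22251236],
       [  0.        ,   0.        ,   1.        ]]), 'cam_to_world': array([[ 2.48591650e-01,  4.99912062e-01, -8.29632522e-01,
        -4.30988540e+02],
       [-9.68522260e-01,  1.39711511e-01, -2.06022633e-01,
        -3.05912043e+02],
       [ 1.29160143e-02,  8.54733072e-01,  5.18907075e-01,
         7.70785714e
[... 462 characters left out ...]
 [-2.65656967e-02,  8.03293274e-02,  9.96414303e-01,
         1.51652402e+03],
       [ 0.00000000e+00,  0.00000000e+00,  0.00000000e+00,
         1.00000000e+00]])}
wrist {'camera_matrix': array([[297.31863964,   0.        , 250.08987104],
       [  0.        , 297.31863964, 191.34534532],
       [  0.        ,   0.        ,   1.        ]]), 'T_tool_cam': array([[ 1.71236034e-03,  9.64872923e-01,  2.62711456e-01,
         6.62679061e+01],
       [ 9.99998500e-01, -1.58363064e-03, -7.01741183e-04,
        -3.87989528e-01],
       [-2.61053156e-04,  2.62712264e-01, -9.64874188e-01,
        -1.31653469e+02],
       [ 0.00000000e+00,  0.00000000e+00,  0.00000000e+00,
         1.00000000e+00]])}
```

View pics/side0.png

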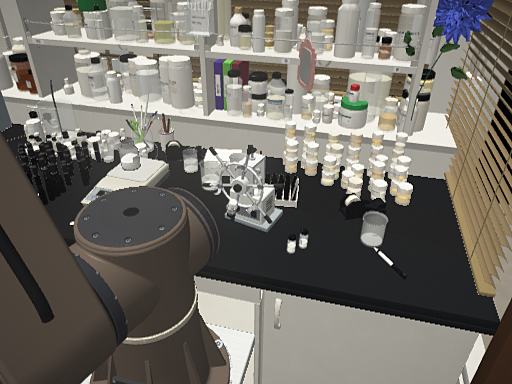

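View pics/top0.png

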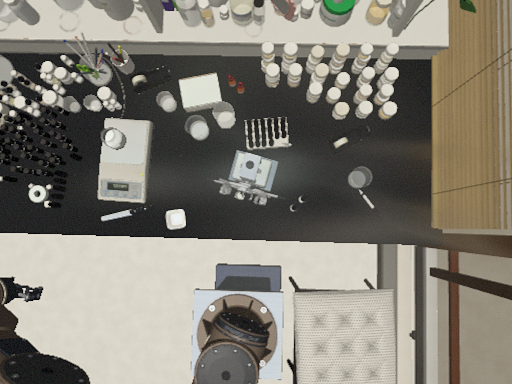

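View pics/wrist0.png

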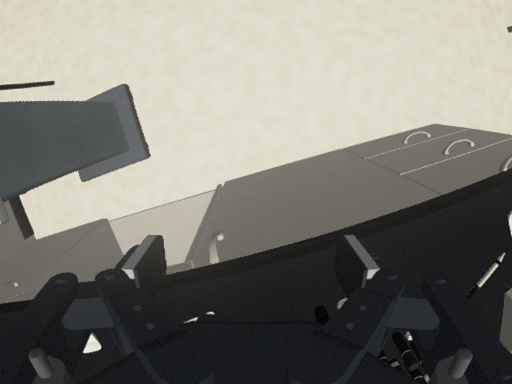

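```bash
cat > h.py <<'E'
from rig import env, optics
import numpy as np, cv2
from scipy.spatial.transform import Rotation as R
from scipy.optimize import least_squares
C={n:optics.get_calibration(n) for n in("side","top","wrist")}
def proj(n,P,ee=None,rot=None):
    P=np.atleast_2d(P).astype(float); K=C[n]["camera_matrix"]
    if n=="wrist":
        T=np.eye(4);T[:3,:3]=R.from_euler("xyz",rot).as_matrix();T[:3,3]=ee
        T=T@C[n]["T_tool_cam"]
    else:T=C[n]["cam_to_world"]
    p=(P-T[:3,3])@T[:3,:3]; p=p*[1,-1,-1]
    if n=="wrist":
        r=np.linalg.norm(p[:,:2],axis=1);th=np.arctan2(r,p[:,2]);q=p[:,:2]/r[:,None]*th[:,None]*K[0,0]
        return q+K[:2,2]
    return p[:,:2]/p[:,2:]*K[0,0]+K[:2,2]
def crop(n,im,c0,r0,w,h,k,fn):
    cv2.imwrite("pics/"+fn,cv2.resize(im[r0:r0+h,c0:c0+w,::-1],None,fx=k,fy=k,interpolation=cv2.INTER_CUBIC))
# rotator frame -> world; params X,Y,yaw ; rotator x axis = dir yaw
def rot2w(p,P):
    X,Y,a=p; c,s=np.cos(a),np.sin(a);P=np.atleast_2d(P).astype(float)
    return np.c_[X+c*P[:,0]-s*P[:,1],Y+s*P[:,0]+c*P[:,1],P[:,2]]
def tip(a,r,x=0): return np.array([x,-r*np.sin(a),165+r*np.cos(a)])  # clockwise seen from robot: +a to right(-y)
E
python3 - <<'E'
from h import *
ims={n:optics.camera(n) for n in("side","top")}
crop("side",ims["side"],195,135,120,100,6,"s1.png"); crop("top",ims["top"],205,140,110,90,7,"t1.png")
for n in ims:
  for t in("rotator","wheel","sample_vial","vial_spoke_end","wheel_centre","plunger","plunger_top","vial_a","beaker","weigh_boat"):
    print(n,t,[(round(float(d["score"]),2),np.round(d["centre"],1).tolist(),int(d["mask"].sum())) for d in optics.masks_of(n,t)[:3]])
print(env.observe()["clock"])
E
```

```text
side rotator [(0.91, [249.8, 192.4], 3281)]
side wheel [(0.72, [242.7, 186.7], 1493)]
side sample_vial [(0.71, [232.1, 206.8], 142)]
side vial_spoke_end [(0.82, [241.5, 188.3], 1711)]
side wheel_centre [(0.69, [248.4, 191.8], 3436)]
side plunger [(0.66, [240.1, 185.2], 1231)]
side plunger_top []
side vial_a [(0.7, [289.1, 246.0], 149), (0.69, [302.2, 238.2], 154)]
side beaker [(0.76, [373.4, 229.6], 774)]
side weigh_boat []
top rotator [(0.82, [251.2, 178.1], 2003)]
top wheel [(0.74, [245.4, 192.4], 784), (0.3, [248.2, 165.8], 56)]
top sample_vial []
top vial_spoke_end [(0.55, [243.9, 189.3], 718)]
top wheel_centre [(0.76, [245.9, 172.0], 2104)]
top plunger [(0.62, [250.1, 165.1], 48)]
top plunger_top [(0.63, [245.9, 191.7], 802), (0.51, [250.9, 164.6], 34)]
top vial_a [(0.6, [300.4, 196.9], 31), (0.52, [175.5, 219.6], 352)]
top beaker [(0.71, [360.9, 173.9], 392)]
top weigh_boat [(0.65, [175.3, 217.9], 318)]
1.25
```

View pics/s1.png

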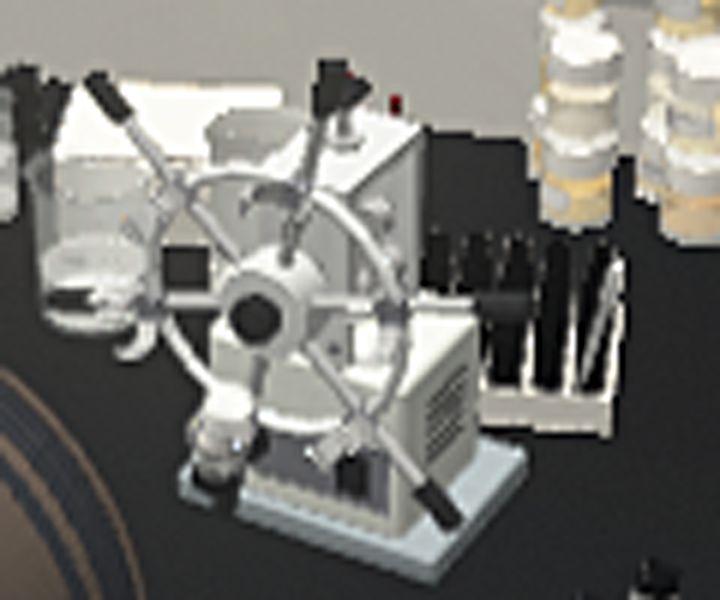

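View pics/t1.png

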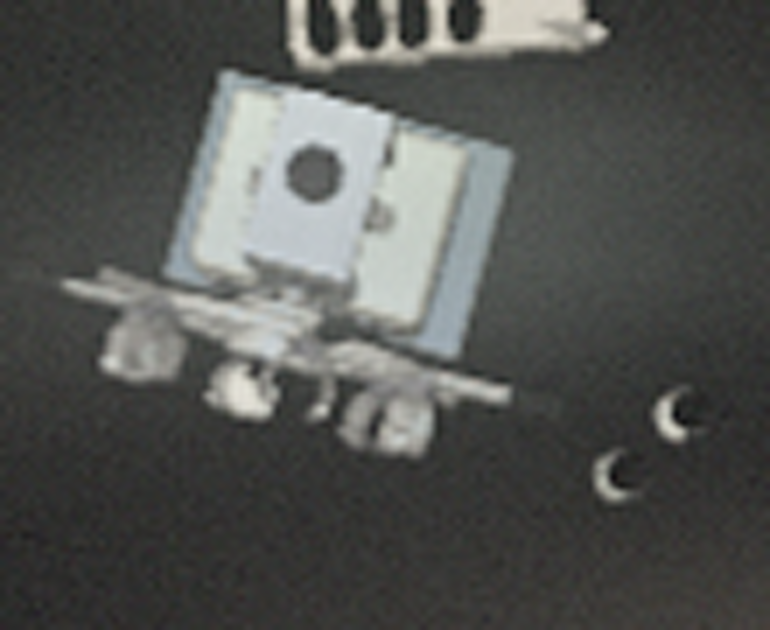

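```bash
cat > fit.py <<'E'
from h import *
S=lambda u,v:np.array([u/6+195-.4,v/6+135-.4]); T=lambda u,v:np.array([u/7+205-.4,v/7+140-.4])
obs=[]
# th = vial angle
ends=[(3,S(97,80)),(4,None),(5,S(530,308)),(0,None)]
def res(p):
    th=p[3]; r=[]
    for k,px in [(2,S(92,76)),(4,S(530,308)),(5,S(448,525)),(1,S(48,298))]:
        r+=list(proj("side",rot2w(p[:3],tip(th+k*np.pi/3,140)))[0]-px)
    r+=list(proj("top",rot2w(p[:3],[66,0,254]))[0]-T(315,172))
    r+=list(proj("top",rot2w(p[:3],tip(th+1*np.pi/3,112)))[0]-T(65,285))
    r+=list(proj("top",rot2w(p[:3],tip(th+4*np.pi/3,112)))[0]-T(510,395))
    # base-plate front corners skipped
    return np.array(r)
best=min((least_squares(res,[600,-80,-0.25,t]) for t in np.arange(0,6.3,.3)),key=lambda s:s.cost)
print(best.x,best.cost,np.round(best.fun,1))
p=best.x
np.save("p.npy",p)
print("th deg",np.degrees(p[3])%360)
v=proj("side",rot2w(p[:3],tip(p[3],75,-24)))[0]; print("vial proj",v)
print("centre",rot2w(p[:3],[0,0,165]),"plunger",rot2w(p[:3],[66,0,254]))
E
python3 fit.py
```

```text
[ 5.01751198e+02 -2.05276744e+01 -2.46604292e-01  3.38937416e+00] 1.414879269724673 [-0.4 -0.3  0.2  0.4  1.1  0.8 -0.1  0.1 -0.5 -0.1 -0.2 -0.5 -0.3  0. ]
th deg 194.19683442806345
vial proj [230.91562598 208.35548917]
centre [[501.75119844 -20.52767443 165.        ]] plunger [[565.75449685 -36.63909251 254.        ]]
```

```bash
python3 -m handwheel '{"angular":[[0,0,0.34],[0,0,0],[0,0,0],[0,0,0],[0,0,0],[0,0,0],[0,0,0],[0,0,0],[0,0,0],[0,0,0]],"travel":[[0.9,-0.5,0.36],[0.9,-0.5,0.36],[0.9,-0.5,0.36],[0.9,-0.5,0.36],[0.9,-0.5,0.36],[0.9,-0.5,0.36],[0.9,-0.5,0.36],[0.9,-0.5,0.36],[0.9,-0.5,0.36],[0.9,-0.5,0.36]],"gripper":[0,0,0,0,0,0,0,0,0,0]}' 20
python3 -m handwheel '{"angular":[[0,0,0],[0,0,0],[0,0,0],[0,0,0],[0,0,0],[0,0,0],[0,0,0],[0,0,0],[0,0,0],[0,0,0]],"travel":[[0.15,-1,0],[0.15,-1,0],[0.15,-1,0],[0.15,-1,0],[0.15,-1,0],[0.15,-1,0],[0.15,-1,0],[0.15,-1,0],[0.15,-1,0],[0.15,-1,0]],"gripper":[0,0,0,0,0,0,0,0,0,0]}'
python3 - <<'E'
from h import *
s=env.observe();im=optics.camera("wrist");print(s["clock"],s["ee_pos"],s["tcp_rot"],s["width"],s["qpos"])
cv2.imwrite("pics/w1.png",im[:,:,::-1])
p=np.load("p.npy")
print(proj("wrist",rot2w(p[:3],[[0,0,165],tip(p[3],140),tip(p[3]+np.pi,140),[66,0,254]]),s["ee_pos"],s["tcp_rot"]))
E
```

```text
clock: 2.08
ee_pos: [455.7, 472.3, 351.0]
tcp_rot: [3.142, 0.0, 2.895]
wrist_force: [0.4, 0.3, 0.2]
width: -0.0
clock: 2.92
ee_pos: [499.4, 171.9, 350.5]
tcp_rot: [3.141, 0.0, 2.895]
wrist_force: [1.1, -0.5, 0.1]
width: 0.2
2.9167 [499.40065051 171.85555781 350.45090942] [3.14143967e+00 2.62467856e-04 2.89474047e+00] 0.2384861902836724 [ 2.74026440e-01  2.08762851e-01  1.73001982e+00  2.22554119e-06
  1.20250620e+00 -1.04991852e+00]
[[100.17899306 213.81764098]
 [156.78993825 186.55701842]
 [  9.98643391 260.60874133]
 [ 76.88451014 298.41370505]]
```

View pics/w1.png

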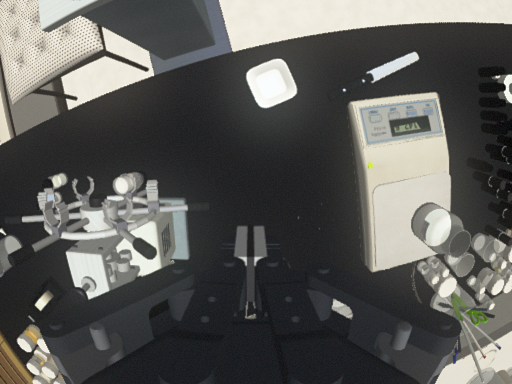

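Run:
```python
from h import *
s=env.observe();im=optics.camera("wrist").copy()
p=np.load("p.npy")
k=4;big=cv2.resize(im[140:340,0:200,::-1],None,fx=k,fy=k,interpolation=cv2.INTER_CUBIC)[:600]
def d(P,c):
    q=(proj("wrist",rot2w(p[:3],P),s["ee_pos"],s["tcp_rot"])[0]-[0,140])*k;cv2.circle(big,tuple(int(x) for x in q),5,c,-1);print(q)
for i in range(6):
    d(tip(p[3]+i*np.pi/3,140),(0,0,255) if i else (0,255,0)); d(tip(p[3]+i*np.pi/3,70),(0,255,255))
d([66,0,254],(255,0,0))
cv2.imwrite("pics/w2.png",big)
```

```text
[637.98859326 181.88985288]
[538.86160957 228.85465123]
[852.22013325 257.13496152]
[630.42309206 274.35067548]
[620.10054598 448.95935383]
[495.56958949 355.7850461 ]
[ 50.79189723 477.75726256]
[251.71773553 371.47979402]
[ 36.5712208 315.5052219]
[212.08532484 304.14462539]
[311.2627073  206.32879934]
[354.23774721 242.5072811 ]
[319.63583328 630.11548437]
```

View pics/w2.png

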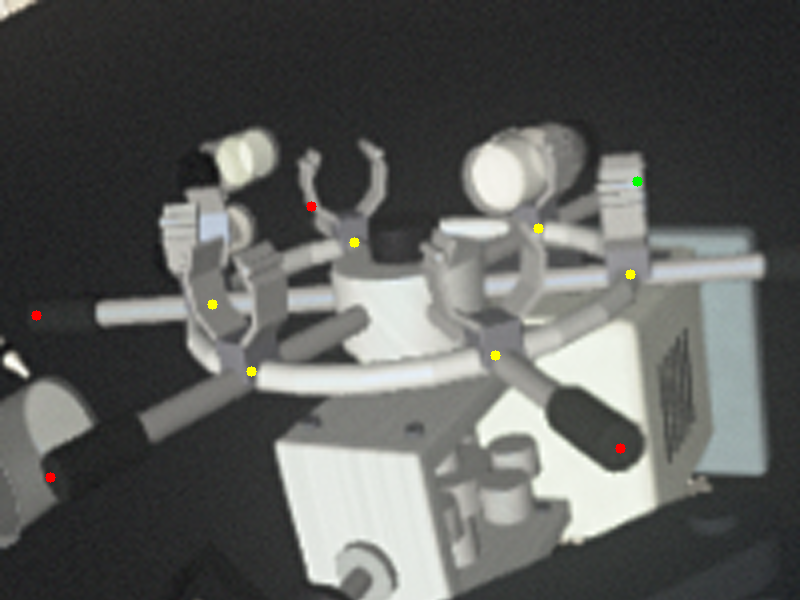

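Run:
```python
from h import *
s=env.observe()
M=R.from_euler("xyz",s["tcp_rot"]).as_matrix()
for t in [(11,0,11),(11,8,11),(11,14,11),(-11,8,11),(11,8,-2),(11,14,-40),(-11,14,-40)]:
    print(t,proj("wrist",s["ee_pos"]+M@np.array(t),s["ee_pos"],s["tcp_rot"])[0])
crop("wrist",optics.camera("wrist"),200,200,110,130,4,"w3.png")
```

```text
(11, 0, 11) [250.59967996 222.22879273]
(11, 8, 11) [266.15831999 222.22209764]
(11, 14, 11) [277.77366718 222.18038076]
(-11, 8, 11) [265.28178918 259.882812  ]
(11, 8, -2) [267.55893192 232.11778015]
(11, 14, -40) [290.0121107 273.2395006]
(-11, 14, -40) [286.35750139 320.01050993]
```

View pics/w3.png

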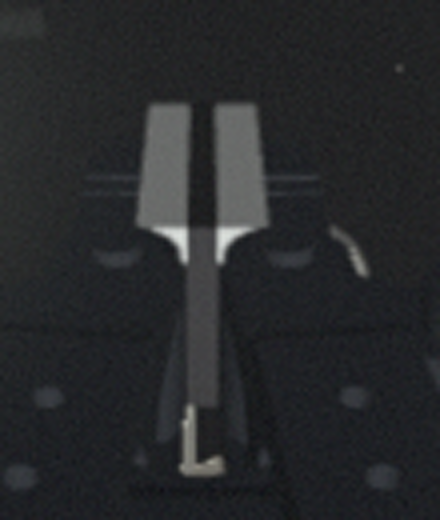

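```bash
cat > pl.py <<'E'
from h import *
import sys
p=np.load("p.npy")
def tcp(a,r=122,g=0):
    a=np.radians(a); rc=r*np.sin(a)-(6.5+g)*np.cos(a)-7.5; z=165+r*np.cos(a)+(6.5+g)*np.sin(a)+9
    return rot2w(p[:3],[6,-rc,z])[0]
if __name__=="__main__":
    s=env.observe();prev=s["ee_pos"];print(prev,s["clock"])
    for a in [float(x) for x in sys.argv[1:]]:
        t=tcp(a);print(a,np.round(t,1),"d/30",np.round((t-prev)/30,2));prev=t
E
python3 pl.py 6 16 24 32 40 48 56 64 70 75 80 6
```

```text
[499.77747077 171.50275176 350.51613391] 3.0667
6.0 [507.9 -20.8 296. ] d/30 [ 0.27 -6.41 -1.82]
16.0 [502.7 -41.3 293.1] d/30 [-0.17 -0.68 -0.1 ]
24.0 [498.7 -57.1 288.1] d/30 [-0.13 -0.53 -0.17]
32.0 [495.  -72.1 280.9] d/30 [-0.13 -0.5  -0.24]
40.0 [491.5 -85.9 271.6] d/30 [-0.12 -0.46 -0.31]
48.0 [488.3 -98.4 260.5] d/30 [-0.1  -0.42 -0.37]
56.0 [ 485.6 -109.3  247.6] d/30 [-0.09 -0.36 -0.43]
64.0 [ 483.3 -118.3  233.3] d/30 [-0.08 -0.3  -0.48]
70.0 [ 482.  -123.7  221.8] d/30 [-0.05 -0.18 -0.38]
75.0 [ 481.  -127.4  211.9] d/30 [-0.03 -0.12 -0.33]
80.0 [ 480.3 -130.1  201.6] d/30 [-0.02 -0.09 -0.34]
6.0 [507.9 -20.8 296. ] d/30 [0.92 3.64 3.15]
```

```bash
python3 -m handwheel '{"angular":[[0,0,0],[0,0,0],[0,0,0],[0,0,0],[0,0,0],[0,0,0],[0,0,0],[0,0,0],[0,0,0],[0,0,0]],"travel":[[0.04,-0.91,0],[0.04,-0.91,0],[0.04,-0.91,0],[0.04,-0.91,0],[0.04,-0.91,0],[0.04,-0.91,0],[0.03,-0.95,0],[0,0,-0.6],[0,0,-0.6],[0,0,-0.62]],"gripper":[0,0,0,0,0,0,0,0,0,0]}'
python3 - <<'E'
from h import *
s=env.observe();print(s["ee_pos"],s["wrist_force"])
cv2.imwrite("pics/w4.png",optics.camera("wrist")[:,:,::-1])
crop("side",optics.camera("side"),195,135,120,100,6,"s4.png")
E
```

```text
clock: 3.9
ee_pos: [508.0, -18.8, 295.4]
tcp_rot: [3.141, 0.001, 2.894]
wrist_force: [0.7, 0.1, 0.1]
width: 0.1
[507.97925394 -18.80618305 295.35759457] [0.70061871 0.08219711 0.07271567]
```

View pics/w4.png

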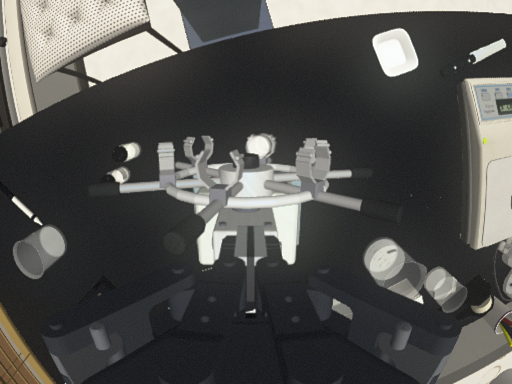

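View pics/s4.png

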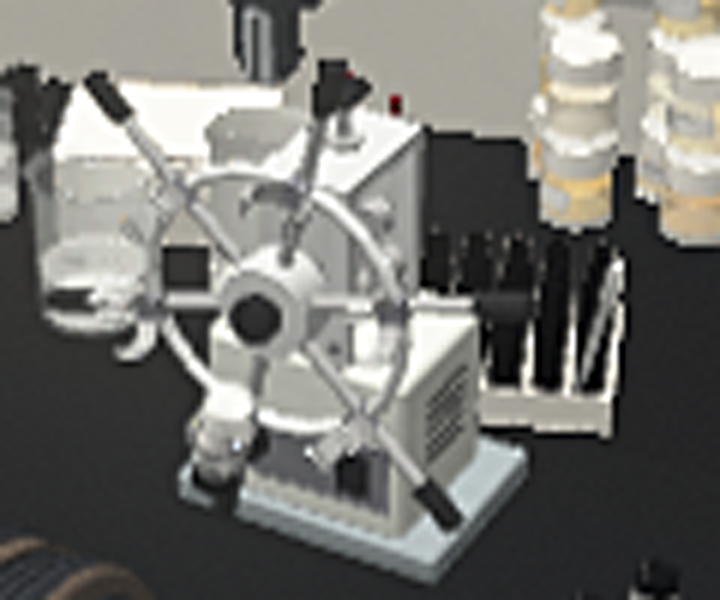

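```bash
python3 -m handwheel '{"angular":[[0,0,0],[0,0,0],[0,0,0],[0,0,0],[0,0,0],[0,0,0],[0,0,0],[0,0,0],[0,0,0],[0,0,0]],"travel":[[-0.09,-0.38,-0.1],[-0.09,-0.36,-0.05],[-0.13,-0.53,-0.17],[-0.13,-0.5,-0.24],[-0.12,-0.46,-0.31],[-0.1,-0.42,-0.37],[-0.09,-0.36,-0.43],[-0.08,-0.3,-0.48],[-0.05,-0.18,-0.38],[-0.03,-0.12,-0.33]],"gripper":[0,0,0,0,0,0,0,0,0,0]}'
python3 - <<'E'
from h import *
s=env.observe();print(s["ee_pos"],s["wrist_force"])
cv2.imwrite("pics/w5.png",optics.camera("wrist")[:,:,::-1])
crop("side",optics.camera("side"),195,135,120,100,6,"s5.png")
E
```

```text
clock: 4.83
ee_pos: [480.4, -128.7, 210.1]
tcp_rot: [-3.141, 0.001, 2.894]
wrist_force: [1.0, -0.1, 0.2]
width: -0.1
[ 480.44106827 -128.67226245  210.11452695] [ 0.97997779 -0.08167982  0.18869002]
```

View pics/w5.png

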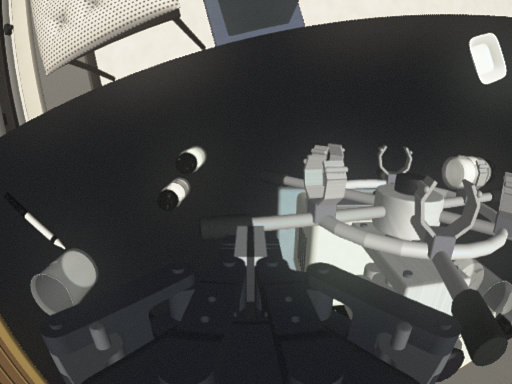

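View pics/s5.png

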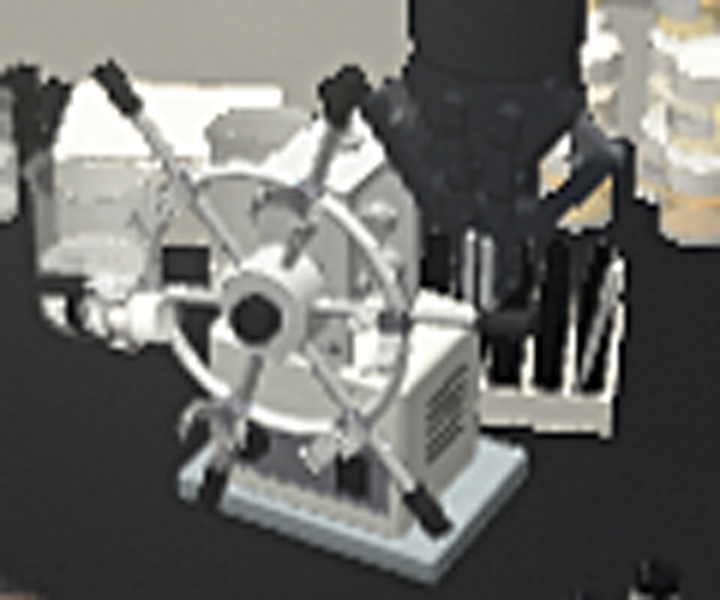

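```bash
python3 -m handwheel '{"angular":[[0,0,0],[0,0,0],[0,0,0],[0,0,0],[0,0,0],[0,0,0],[0,0,0],[0,0,0],[0,0,0],[0,0,0]],"travel":[[0,0,1],[0,0,1],[0,0,1],[0,0,1],[0,0,0.4],[0.23,0.9,0],[0.23,0.9,0],[0.23,0.9,0],[0.23,0.9,0],[0,0,-0.7]],"gripper":[0,0,0,0,0,0,0,0,0,0]}'
python3 - <<'E'
from h import *
S=lambda u,v:np.array([u/6+195-.4,v/6+135-.4])
p=np.load("p.npy")
f=lambda t:np.concatenate([proj("side",rot2w(p[:3],tip(t[0]+k*np.pi/3,140)))[0]-S(*q) for k,q in [(1,(103,65)),(4,(440,530)),(3,(530,325))]])
r=least_squares(f,[np.radians(256)]);print(np.degrees(r.x),r.fun)
E
python3 pl.py 6
```

```text
clock: 5.77
ee_pos: [510.7, -15.6, 324.9]
tcp_rot: [3.139, 0.007, 2.897]
wrist_force: [-0.7, 0.3, 0.2]
width: 0.2
[257.64478886] [-0.56936577  0.14051154  0.48509369  0.95011096  0.74262901  0.32695231]
[510.74007142 -15.63298405 324.91115775] 5.7667
6.0 [507.9 -20.8 296. ] d/30 [-0.1  -0.17 -0.96]
```

```bash
python3 -m handwheel '{"angular":[[0,0,0],[0,0,0]],"travel":[[0,0,-0.85],[0,0,0]],"gripper":[0,0]}'
python3 pl.py 6 16
```

```text
clock: 5.93
ee_pos: [506.2, -18.4, 292.9]
tcp_rot: [-3.141, -0.004, 2.896]
wrist_force: [-0.9, 0.6, -0.6]
width: -0.0
[506.16614859 -18.38744708 292.89525392] 5.9333
6.0 [507.9 -20.8 296. ] d/30 [ 0.06 -0.08  0.1 ]
16.0 [502.7 -41.3 293.1] d/30 [-0.17 -0.68 -0.1 ]
```

```bash
python3 -m handwheel '{"angular":[[0,0,0],[0,0,0],[0,0,0],[0,0,0],[0,0,0],[0,0,0],[0,0,0],[0,0,0],[0,0,0],[0,0,0]],"travel":[[-0.06,-0.4,0],[-0.06,-0.36,0],[-0.13,-0.53,-0.17],[-0.13,-0.5,-0.24],[-0.12,-0.46,-0.31],[-0.1,-0.42,-0.37],[-0.09,-0.36,-0.43],[-0.08,-0.3,-0.48],[-0.05,-0.18,-0.36],[-0.03,-0.12,-0.33]],"gripper":[0,0,0,0,0,0,0,0,0,0]}'
python3 - <<'E'
from h import *
s=env.observe();print(s["ee_pos"],s["wrist_force"])
crop("side",optics.camera("side"),195,135,120,100,6,"s6.png")
E
```

```text
clock: 6.77
ee_pos: [482.8, -130.4, 215.6]
tcp_rot: [-3.141, 0.002, 2.893]
wrist_force: [0.6, -0.5, 1.7]
width: 0.2
[ 482.82786374 -130.3980266   215.64513408] [ 0.61116385 -0.54384894  1.72042992]
```

View pics/s6.png

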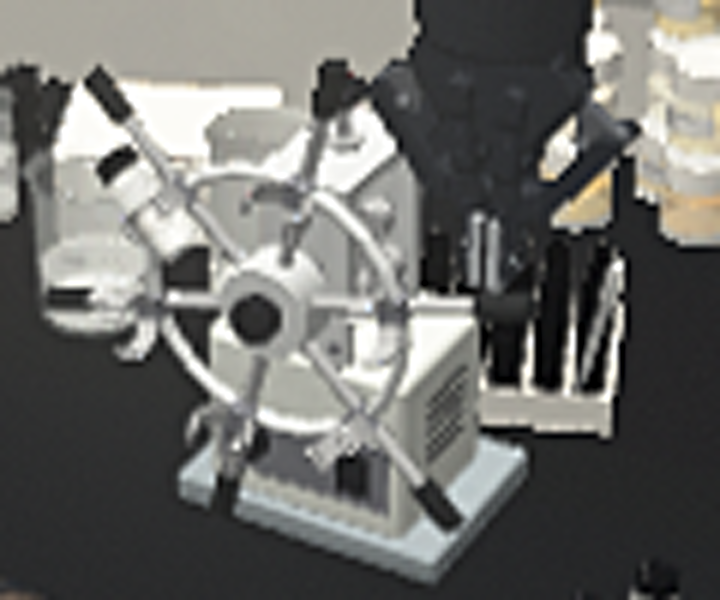

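```bash
python3 -m handwheel '{"angular":[[0,0,0],[0,0,0],[0,0,0],[0,0,0],[0,0,0],[0,0,0],[0,0,0],[0,0,0],[0,0,0],[0,0,0]],"travel":[[0,0,1],[0,0,1],[0,0,1],[0,0,1],[0,0,0.4],[0.22,0.9,0],[0.22,0.9,0],[0.22,0.9,0],[0.23,0.94,0],[0,0,-0.7]],"gripper":[0,0,0,0,0,0,0,0,0,0]}'
python3 -m handwheel '{"angular":[[0,0,0],[0,0,0]],"travel":[[0,0,-0.85],[0,0,0]],"gripper":[0,0]}'
python3 pl.py 6 16
python3 - <<'E'
from h import *
S=lambda u,v:np.array([u/6+195-.4,v/6+135-.4])
p=np.load("p.npy")
f=lambda t:np.concatenate([proj("side",rot2w(p[:3],tip(t[0]+k*np.pi/3,140)))[0]-S(*q) for k,q in [(0,(92,73)),(3,(450,525)),(2,(532,306)),(5,(48,298))]])
r=least_squares(f,[np.radians(314)]);print(np.degrees(r.x),r.fun)
cv2.imwrite("pics/w7.png",optics.camera("wrist")[:,:,::-1])
E
```

```text
clock: 7.65
ee_pos: [511.9, -15.8, 329.8]
tcp_rot: [3.139, 0.007, 2.896]
wrist_force: [0.9, -0.4, -0.1]
width: -0.3
clock: 7.82
ee_pos: [507.4, -18.6, 297.8]
tcp_rot: [-3.141, -0.004, 2.896]
wrist_force: [-0.6, 0.5, -1.5]
width: -0.3
[507.35104752 -18.55930595 297.75390798] 7.8167
6.0 [507.9 -20.8 296. ] d/30 [ 0.02 -0.08 -0.06]
16.0 [502.7 -41.3 293.1] d/30 [-0.17 -0.68 -0.1 ]
[314.13326213] [-0.43040024  0.21643368  0.7588076   0.77634396 -0.15207255  0.6748586
 -0.10926404  0.11264031]
```

View pics/w7.png

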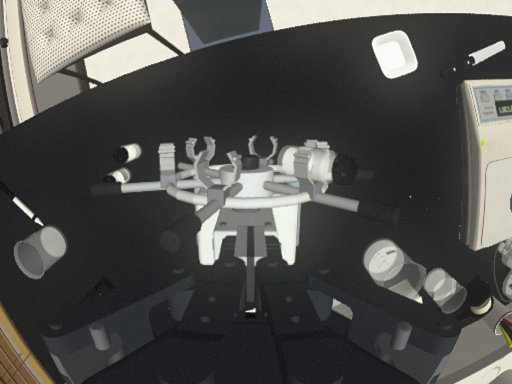

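```bash
python3 -m handwheel '{"angular":[[0,0,0],[0,0,0],[0,0,0],[0,0,0],[0,0,0],[0,0,0],[0,0,0],[0,0,0],[0,0,0],[0,0,0]],"travel":[[-0.08,-0.4,-0.1],[-0.07,-0.36,-0.06],[-0.13,-0.53,-0.17],[-0.13,-0.5,-0.24],[-0.12,-0.46,-0.31],[-0.05,-0.21,-0.18],[-0.05,-0.21,-0.19],[-0.045,-0.18,-0.21],[-0.02,-0.09,-0.11],[0,0,0]],"gripper":[0,0,0,0,0,0,0,0,0,0]}'
python3 - <<'E'
from h import *
s=env.observe();print(s["ee_pos"],s["wrist_force"])
im=optics.camera("side")
crop("side",im,195,135,120,100,6,"s8.png")
p=np.load("p.npy")
E
python3 pl.py 54 56 58 60 62
```

```text
clock: 8.7
ee_pos: [487.9, -107.6, 252.6]
tcp_rot: [-3.142, -0.001, 2.894]
wrist_force: [-1.5, 0.2, -0.3]
width: 0.0
[ 487.93905851 -107.58637967  252.58905777] [-1.53193071  0.18747812 -0.26468453]
[ 488.08285191 -107.22266199  252.90119986] 8.75
54.0 [ 486.2 -106.7  251. ] d/30 [-0.06  0.02 -0.06]
56.0 [ 485.6 -109.3  247.6] d/30 [-0.02 -0.08 -0.11]
58.0 [ 485.  -111.7  244.2] d/30 [-0.02 -0.08 -0.11]
60.0 [ 484.4 -114.   240.6] d/30 [-0.02 -0.08 -0.12]
62.0 [ 483.8 -116.2  237. ] d/30 [-0.02 -0.07 -0.12]
```

View pics/s8.png

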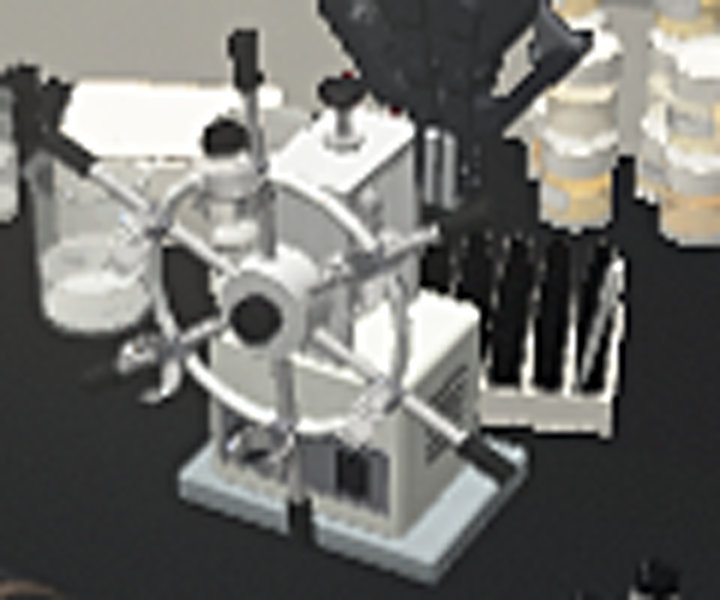

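Run:
```python
from h import *
S=lambda u,v:np.array([u/6+195-.4,v/6+135-.4])
p=np.load("p.npy")
f=lambda t:np.concatenate([proj("side",rot2w(p[:3],tip(t[0]+k*np.pi/3,140)))[0]-S(*q) for k,q in [(0,(243,30)),(3,(300,538)),(2,(508,482)),(5,(40,124))]])
r=least_squares(f,[np.radians(352)]);print(np.degrees(r.x),r.fun)
```

```text
[354.88751587] [ 0.58051231  0.6929726  -0.38093184  0.98427613 -0.15576899 -0.17842073
  1.39115554  1.54686725]
```

```bash
python3 -m handwheel '{"angular":[[0,0,0],[0,0,0],[0,0,0],[0,0,0],[0,0,0]],"travel":[[-0.03,-0.05,-0.1],[-0.03,-0.05,-0.1],[-0.03,-0.05,-0.1],[-0.03,-0.05,-0.08],[0,0,0]],"gripper":[0,0,0,0,0]}'
python3 - <<'E'
from h import *
s=env.observe();print(s["ee_pos"],s["wrist_force"])
im=optics.camera("side")
crop("side",im,195,135,120,100,6,"s9.png")
E
```

```text
clock: 9.17
ee_pos: [484.2, -113.2, 241.2]
tcp_rot: [-3.142, -0.001, 2.895]
wrist_force: [-0.2, -0.0, -0.4]
width: -0.2
[ 484.21530672 -113.24978938  241.15040689] [-0.15080538 -0.03021303 -0.40613747]
```

View pics/s9.png

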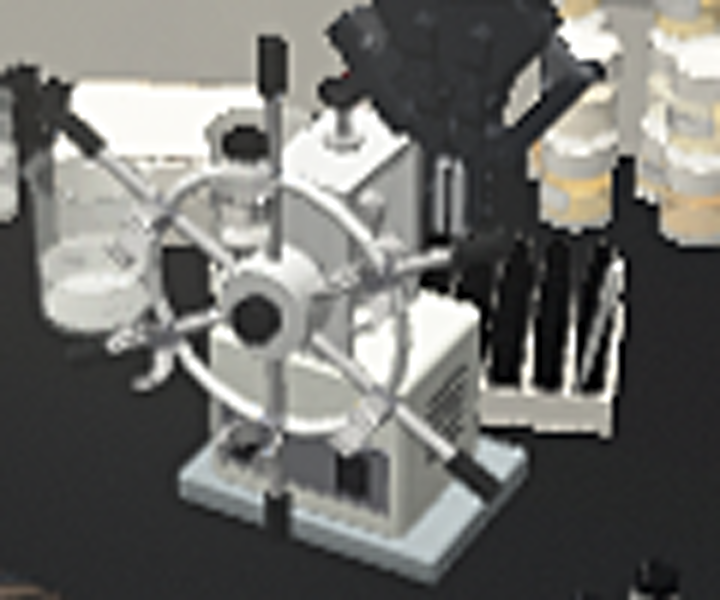

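Run:
```python
from h import *
S=lambda u,v:np.array([u/6+195-.4,v/6+135-.4])
p=np.load("p.npy")
f=lambda t:np.concatenate([proj("side",rot2w(p[:3],tip(t[0]+k*np.pi/3,140)))[0]-S(*q) for k,q in [(0,(272,36)),(3,(278,538)),(2,(490,500)),(5,(54,108))]])
r=least_squares(f,[np.radians(352)]);print(np.degrees(r.x),r.fun)
print(env.observe()["ee_pos"],rot2w(p[:3],[66,0,254]),rot2w(p[:3],[70,0,254]))
```

```text
[360.58145569] [ 0.16100167  0.6239001  -0.63952188 -0.24405912  0.62681331 -0.33308701
  0.63774412  0.97514539]
[ 484.31204379 -113.206439    241.37262604] [[565.75449685 -36.63909251 254.        ]] [[569.63348463 -37.61554209 254.        ]]
```

```bash
python3 -m handwheel '{"angular":[[0,0,0],[0,0,0],[0,0,0],[0,0,0],[0,0,0],[0,0,0],[0,0,0],[0,0,0],[0,0,0]],"travel":[[0,0,0.91],[0,0,0.91],[0,0,0.91],[0,0,0.91],[0.91,0.85,0],[0.91,0.85,0],[0.91,0.85,0],[0,0,0],[0,0,0]],"gripper":[0,0,0,0,0,0,0,0,0]}'
python3 - <<'E'
from h import *
s=env.observe();print(s["ee_pos"],s["wrist_force"])
cv2.imwrite("pics/w10.png",optics.camera("wrist")[:,:,::-1])
im=optics.camera("side")
crop("side",im,195,105,120,100,6,"s10.png")
p=np.load("p.npy");M=R.from_euler("xyz",s["tcp_rot"]).as_matrix()
print(proj("wrist",rot2w(p[:3],[[66,0,254]]),s["ee_pos"],s["tcp_rot"]))
E
```

```text
clock: 9.97
ee_pos: [567.2, -35.4, 350.4]
tcp_rot: [-3.141, -0.001, 2.897]
wrist_force: [-0.5, -1.0, -0.9]
width: -0.3
[567.24658821 -35.41152721 350.396421  ] [-0.53407335 -1.0452039  -0.93329173]
[[248.43467401 195.10644285]]
```

View pics/w10.png

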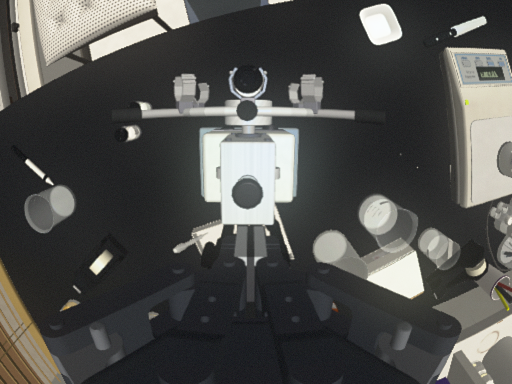

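View pics/s10.png

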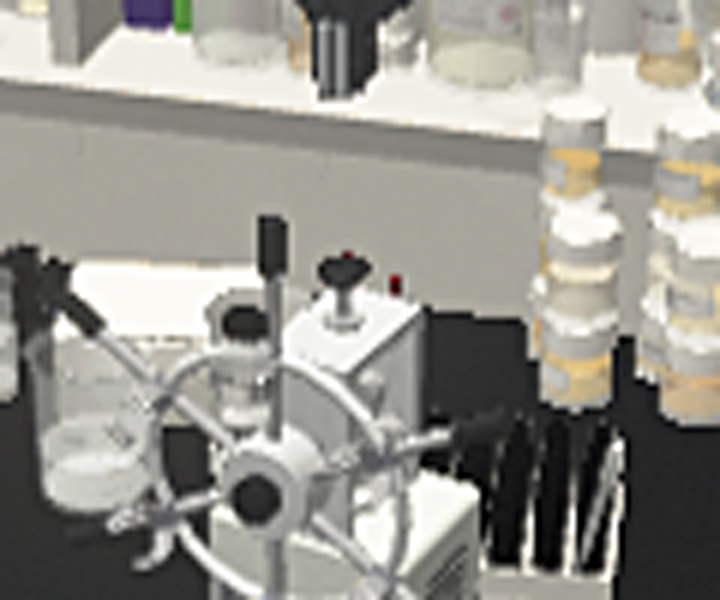

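```bash
python3 -m handwheel '{"angular":[[0,0,0],[0,0,0],[0,0,0],[0,0,0]],"travel":[[0,-0.02,-0.87],[0,-0.02,-0.87],[0,0,-0.87],[0,0,0]],"gripper":[0,0,0,0]}'
python3 - <<'E'
from h import *
s=env.observe();print(s["ee_pos"],s["wrist_force"])
im=optics.camera("side")
crop("side",im,195,105,120,100,6,"s11.png")
E
```

```text
clock: 10.4
ee_pos: [563.3, -38.6, 268.5]
tcp_rot: [-3.141, -0.007, 2.893]
wrist_force: [-0.8, -0.3, -0.5]
width: -0.1
[563.2966551  -38.56692641 268.53480407] [-0.77575841 -0.30448613 -0.48899407]
```

View pics/s11.png

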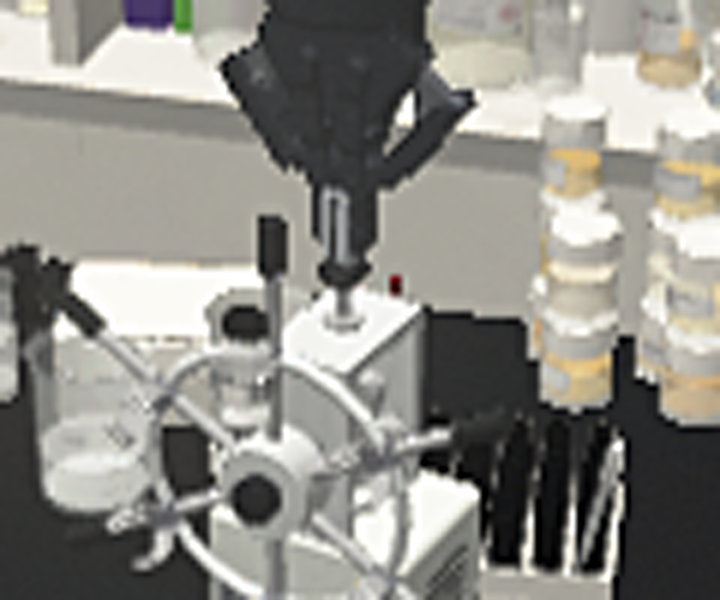

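```bash
python3 -m handwheel '{"angular":[[0,0,0],[0,0,0],[0,0,0],[0,0,0]],"travel":[[0.02,0,-0.15],[0.02,0,-0.15],[0,0,-0.1],[0,0,0]],"gripper":[0,0,0,0]}'
python3 -m handwheel '{"angular":[[0,0,0],[0,0,0],[0,0,0]],"travel":[[0,0,-0.12],[0,0,-0.1],[0,0,0]],"gripper":[0,0,0]}'
python3 -m handwheel '{"angular":[[0,0,0],[0,0,0],[0,0,0]],"travel":[[0,0,-0.07],[0,0,-0.07],[0,0,0]],"gripper":[0,0,0]}'
```

```text
clock: 10.78
ee_pos: [568.0, -38.1, 261.0]
tcp_rot: [3.142, 0.001, 2.894]
wrist_force: [-0.1, -0.2, -0.2]
width: 0.2
clock: 11.03
ee_pos: [567.6, -37.9, 253.6]
tcp_rot: [-3.142, -0.0, 2.895]
wrist_force: [-0.4, -0.3, -0.2]
width: -0.1
clock: 11.28
ee_pos: [567.6, -37.9, 249.4]
tcp_rot: [-3.142, -0.0, 2.895]
wrist_force: [-0.7, -0.6, 0.3]
width: -0.2
```

Run:
```python
from h import *
s=env.observe();print(s["ee_pos"],s["wrist_force"])
im=optics.camera("side")
crop("side",im,195,105,120,100,6,"s12.png")
crop("wrist",optics.camera("wrist"),170,60,160,200,3,"w12.png")
```

```text
[567.59371847 -37.8861527  249.39305561] [-0.65567616 -0.63796062  0.29356528]
```

View pics/s12.png

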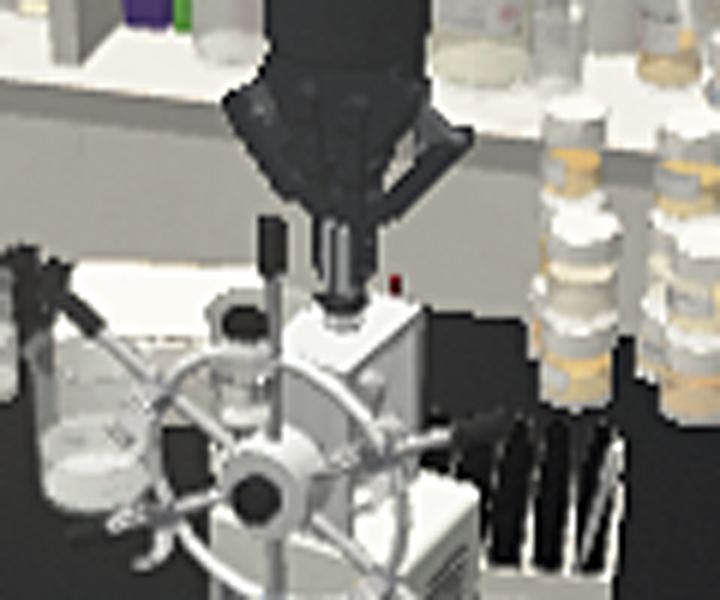

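View pics/w12.png

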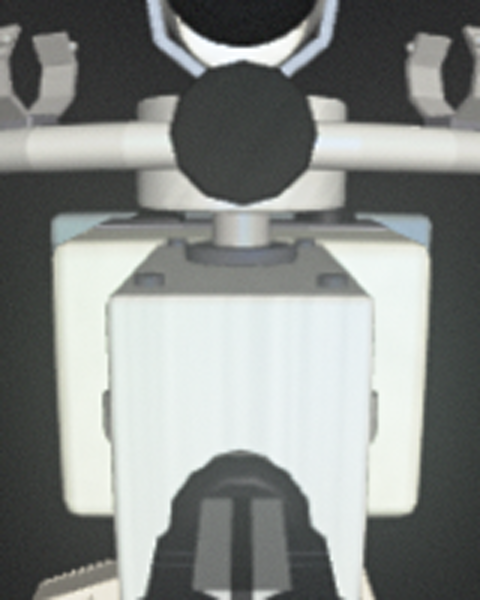

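```bash
python3 -m handwheel '{"angular":[[0,0,0],[0,0,0],[0,0,0]],"travel":[[0,0,-0.04],[0,0,-0.04],[0,0,0]],"gripper":[0,0,0]}'
python3 -m handwheel '{"angular":[[0,0,0],[0,0,0],[0,0,0]],"travel":[[0,0,-0.03],[0,0,-0.03],[0,0,0]],"gripper":[0,0,0]}'
```

```text
clock: 11.63
ee_pos: [567.7, -38.0, 247.2]
tcp_rot: [-3.142, -0.0, 2.895]
wrist_force: [-0.6, 0.9, 0.3]
width: -0.2
clock: 11.88
ee_pos: [567.9, -37.9, 246.8]
tcp_rot: [3.142, 0.001, 2.895]
wrist_force: [-5.2, 0.4, 19.1]
width: 0.1
```

```bash
python3 -m handwheel '{"angular":[[0,0,0],[0,0,0],[0,0,0],[0,0,0],[0,0,0],[0,0,0],[0,0,0],[0,0,0]],"travel":[[0,0,0.3],[0,0,0.8],[0,0,0.8],[0,0,0.8],[0,0,0.8],[0.3,0.2,0.5],[0,0,0],[0,0,0]],"gripper":[0,0,0,0,0,0,0,0]}'
python3 - <<'E'
from h import *
s=env.observe();print(s["ee_pos"],s["wrist_force"])
im=optics.camera("side")
crop("side",im,195,135,120,100,6,"s13.png")
wi=optics.camera("wrist");cv2.imwrite("pics/w13.png",wi[:,:,::-1])
p=np.load("p.npy")
print(proj("wrist",rot2w(p[:3],[[66,0,254],[66,0,236]]),s["ee_pos"],s["tcp_rot"]))
print(proj("side",rot2w(p[:3],[[66,0,254],[66,0,236]]))*1.0, [ (np.array(x)-[195,135])*6 for x in proj("side",rot2w(p[:3],[[66,0,254],[66,0,236],tip(0,140),tip(np.pi,140),tip(2*np.pi/3,140),tip(-np.pi/3,140)]))])
E
```

```text
clock: 12.55
ee_pos: [577.2, -31.8, 366.2]
tcp_rot: [3.141, 0.002, 2.895]
wrist_force: [-0.8, -0.4, -1.3]
width: -0.3
[577.15171596 -31.82419117 366.19728526] [-0.75188977 -0.42508521 -1.34810315]
[[241.48937948 179.68919499]
 [242.04230527 175.16989878]]
[[251.58241711 148.56585305]
 [251.55743238 154.12004757]] [array([339.49450265,  81.39511828]), array([339.3445943 , 114.72028541]), array([267.84351459,  36.64140948]), array([274.16158918, 534.98530886]), array([492.81291889, 493.95656929]), array([ 54.35337285, 113.36688535])]
```

View pics/s13.png

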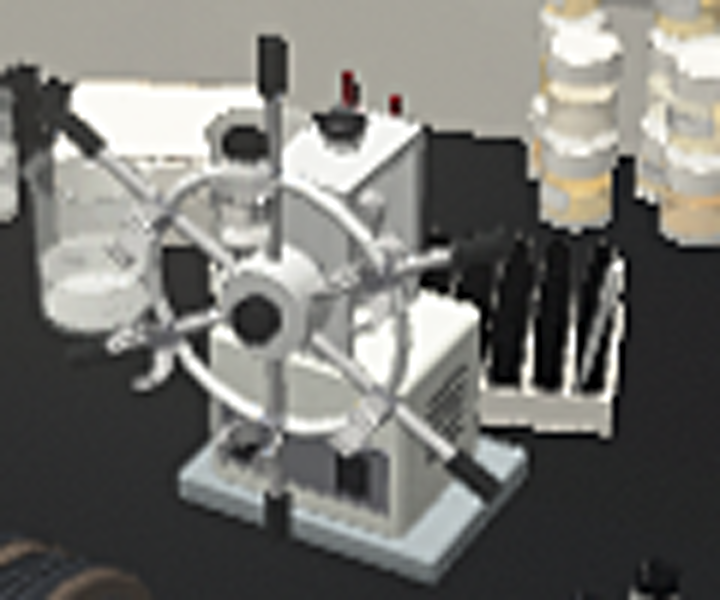

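View pics/w13.png

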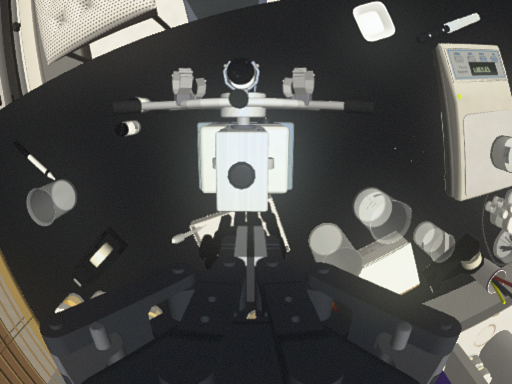

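```bash
python3 -c "
from rig import env; print(env.hand_in())"
```

```text
the job is handed in; nothing more can be done
None
```

The vial now stands straight up with its cap on top, and the locking plunger is fully down. I turned the wheel clockwise about 166° by pushing the rubber sleeves of three spokes in turn with the shut fingers. The job was handed in at about 12.7 s.

- **Vial:** a fit to the spoke ends in the side picture put the wheel about 0.6° from true just before pressing, and it looked the same afterwards.
- **Plunger:** the press ended on a firm stop of about 19 N, with the fingertips at about 236 mm. In the last side picture the cap top lies within about 2 pixels (in the 6x enlarged crop) of where it should be when fully down.
- **Rest of the scene:** the rotator's base is in the same place in the side pictures from before and after. I saw no change in the bystanders in the last pictures but did not measure their positions. The arm is clear above everything.
- **Disagreement:** during the press the wrist force showed almost nothing until the stop, instead of the expected 2 to 3 N. The pictures showed the plunger going down all the same.

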